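Read a sample cylinder's pressure with a pencil gauge

ROBOT

A 6-joint arm with a two-finger parallel gripper is mounted at the origin on a cart in front of the work surface, level with it; the furniture and walls round the work are solid. World frame = base frame: x ahead of the robot, y to its left, z up, the work surface at z = 0. Lengths are in mm, angles in rad, forces in N, time in s.
With the tool pointing down it reaches from about 250 to 775 mm from the base axis. Payload 8.9 kg.
Tool frame: the origin (TCP) lies midway between the tips of the shut fingers; the grasp point (between the pads) lies 19 mm behind it; z points along the fingers, y is the line along which they close (so a half turn about z gives the same grasp; the last joint's range is limited). The gripper opens to 85 mm and grips with 20 to 120 N. Pads are 22 mm wide; open, the fingers measure 114 mm over their backs; the gripper's body (76 mm by 85 mm) begins 54 mm behind the grasp point. The pads swing forward as they close: fully open they stand 13 mm farther back than shut.
Start: joints at [-1.441, 0.291, -0.153, 1.127, 0, 1.431], TCP at [139.428, -506.146, 231.305] pointing down, gripper open.
Joint ranges: [-2.52, 2.52], [-0.91, 1.74], [-1.3, 1.37], [-1.96, 2.02], [-1.52, 1.47], [-3.14, 3.14]. Speed limits (rad/s): [2.22, 2.22, 2.79, 3.14, 3.14, 3.14].

INTERFACE

Orientations are given as a rotation vector (axis times angle).
In Python, from rig import manip, read_camera, job, spot_in, masks_of, tip_of gives the robot as it stands.
- The arm moves only by the shell command python3 -m crank 'ROWS' [FORCE]. ROWS is JSON, a list of rows, each a list of 3 entries, a list of its own where there are three numbers: the opening in per cent of the stroke, from 0 (shut) to 100 (fully open), then the shift along the tool's x, y, z in mm, then the turn about the tool's z in rad. In form: [[gripper, [tx, ty, tz], turn], ...]. A call has 1 to 20 rows; each row shifts and turns the commanded pose from where the row before left it, along the tool's axes as they then stand; what a row does not reach is not made up. A row lasts 1/8 s, in which the tool goes at most 62.5 mm and 10.7 degrees, less where a joint would pass 70% of its speed; a pose out of reach is approached as far as the arm can. A call is refused whole if a number of a shift passes 62.5 or a number of a turn 0.188, either way. A call with a gripper value outside its range is refused whole. The fingers move at their own pace and stop on an object; FORCE is the grip in N (left out, the last holds). Time passes only in rows, so rows that do not move let the fingers close. It gives the time, the measured TCP pose, the force, the opening and the grip force at its end, in the units of the state.
- manip.read_state(): the state, without advancing time (a new reading comes with each control period).
- read_camera(name): name is "scene" or "top" or "wrist"; returns a dict with "img" (400x640x3 uint8, red, green, blue), "intrinsics" (3x3 intrinsics, pixels), "k1" (the pictures are not rectified: a ray, as slopes to the right and down, at radius r is drawn at 1 + k1 r^2 times it, then the intrinsics apply), "pose" (4x4, takes a point from camera to world coordinates). Camera axes: x right, y down, z forward; pixel columns grow to the right and rows downward; lengths in mm; the calibration is good to about 2 mm. A picture is of the moment at which its call begins. There is no depth.
- job.hand_in(): hands the job in; it is judged then, once.
Trained networks look in a picture, given as the dict that the camera call returned (one of the last four; its "shot" number tells which), for a name from the list of things; names that differ only in an ending like _2 or _b are one class to them, and where a whole thing is asked for, a point or a joint stands for the part that bears it (a point fixed in the world has none). Each returns a list of dicts, best first, with "confidence" (0 to 1); they miss things now and then, are a little off and sometimes report something else, mostly with a low value. They report only what shows in the picture. A call takes as long as a camera call. They do not tell look-alikes from the thing itself.
- spot_in(picture, label): "at" ([x, y, z] in mm, in the coordinates of the camera as it stood for that picture, good to about 4 mm: the middle of the surface that is visible of it).
- masks_of(picture, label): "mask" (400x640 bool, what is visible of it).
- tip_of(picture, label): "at" ([x, y, z] in mm, in the coordinates of the camera as it stood for that picture, good to about 4 mm: a listed point, or the origin of a listed thing).
The state is a dict: "clock": time; "qpos": joint angles; "joint_vel": joint speeds; "joint_torque": joint torques, N m; "tool_pos": TCP position; "tcp_rot": TCP orientation; "contact_force": force on the tool from outside, world axes, zero at the start; "wrist_torque": the same for the moment, N m; "grip_width": finger opening in mm; "grasp_force": force on a finger pad.
Only numpy, scipy, OpenCV 4.12 (cv2) and the standard library are available. Lean on these libraries where they do the work, as an engineer would, in place of code of your own. Each camera call takes 0.05 s, during which the arm holds its last target. There are 200 camera calls.

TASK

Take the red-topped pencil gauge out of its blue stand and press it, mouth down and upright, onto the valve on top of the steel gas sample cylinder until its rim is firmly seated on the black rubber pad; keep pressing with about 15 N (never more than 22 N) for about two seconds so that the pressure pushes the white rod out. Then stand the gauge back in the blue stand, let go, and leave the rod out to be read; leave the glass beaker and the blue-capped bottle where they are.

Things in the scene. Friction and masses are not known exactly. Their poses are not given: they have to be found in the camera images.
- gauge_grip (a point): Centre of the ribbed red grip of the pencil gauge, a round upright tool 110 mm tall, 0.135 kg; on its axis, 96 mm above its open lower rim (mouth), 14 mm below its top. The grip is 22 mm across, 73 to 110 mm above the mouth; below it a finger flange 36 mm across (68 to 73 mm), then an aluminium body 26 mm across. z is up, from mouth to top.
- gauge: The same gauge; the origin is the centre of its mouth (lower rim), z up along its axis. The bore in the mouth is 14 mm wide and 23 mm deep up to the foot of the rod.
- gauge_rod (a joint): How far the white rod has been pushed out of the gauge's top, m: 0 = in (3 mm still shows), at most 0.022. It stays where it is pushed by friction (it starts to move at about 3.2 N, plus 0.15 N per mm); a full reading is some 7 to 17 mm, depending on the unknown pressure.
- sample_cylinder: Stainless gas sample cylinder, 44 mm across, 160 mm long along its y axis, lying in black saddles, fixed to the worktop. Origin on the worktop under its middle; z up. Straight above the origin is its brass valve. The valve head is screwed in by an unknown amount: the top of its rubber pad is anywhere from 78 to 88 mm above the origin, the stem and pin with it (pin top 120 to 130 mm).
- valve_low (a point): Point on the valve's axis, 78 mm above the worktop: the lowest that the pad's top can be. Rubber pad 32 mm across; through it a brass stem 11 mm across, 14 mm above the pad; on it a sprung steel pin 5 mm across, up to 42 mm above the pad. The pin yields at a nearly constant 4 to 6 N; once the gauge's rim is on the pad, the force grows by 3.5 N per mm, and the pad is solid after 8 mm.
- gauge_stand: Blue block 80 x 80 x 40 mm, fixed to the worktop, origin at the centre of its underside; in its middle a vertical round hole 31 mm wide with a chamfered edge, whose floor is 8 mm above the worktop, holds the gauge upright.
- beaker: Small glass beaker, 56 mm across, 70 mm tall, origin at the centre of its underside. Bystander.
- bottle: White reagent bottle with a blue cap, 48 mm across, 95 mm tall, origin at the centre of its underside. Bystander.
There are look-alikes about, which are no part of the job. Of the things that look like the gauge, the smallest one is meant.

How it is judged (in metres and radians):
On the way:
1. the gauge is upright on the valve and pressed on it with 11 to 19 N for 1.5 s, its rod pushed out by more than 5 mm (contact force between gauge and sample_cylinder between 11 and 19 N and horizontal distance between gauge and sample_cylinder below 0.004 m and z of gauge in the frame of sample_cylinder below 0.089 m and angle between gauge's own z axis and vertical below 0.12 rad and value of joint gauge_rod above 0.005 m), for 1.5 s.
At the end, for the whole second after the job is handed in: the gauge stands in the stand's hole, mouth down on its floor (within 5 mm) and upright (within 0.2 rad), released and at rest, with its rod still more than 5 mm out (horizontal distance between gauge and gauge_stand below 0.006 m and z of gauge in the frame of gauge_stand between 0.003 and 0.013 m and angle between gauge's own z axis and vertical below 0.2 rad and linear speed of gauge below 0.02 m/s and value of joint gauge_rod above 0.005 m); the robot touches nothing.
It fails at once if gauge pressed on the valve with more than 22 N (contact force between gauge and sample_cylinder above 22 N).
It fails at once if beaker or bottle moved by more than 25 mm (distance of any of beaker, bottle from where it was at the start of the episode above 0.025 m).
It fails at once if the robot pushes the cylinder or its valve with more than 10 N (contact force between any of the fingers, the arm and sample_cylinder above 10 N).
It also fails if it takes over 64 s, if anything falls off the work surface, if the arm or the gripper's body presses on something with over 40 N, if the wrist force passes 120 N, or if a joint passes its speed limit or range.

## Working session

There is one attempt and no reset: what is moved stays moved. The work goes in short steps, Python scripts to look and compute and a shell command to move; the robot and the scene stay as the last step left them, time stands still between calls to the robot, and variables do not carry over. Pictures are saved under pics/ and viewed, at most 10 in all, crops included, and the job is handed in when it is done.

```bash
mkdir -p pics; ls
cat > h.py <<'E'
import numpy as np, cv2
from rig import manip, read_camera, job, spot_in, masks_of, tip_of
def world(p,at): return (p["pose"]@np.r_[at,1])[:3]
def save(p,n): cv2.imwrite(f"pics/{n}.png",p["img"][:,:,::-1])
E
python3 - <<'E'
from h import *
np.set_printoptions(precision=1,suppress=True)
for c in("scene","top"):
    p=read_camera(c); save(p,c+"0")
    for l in("gauge","gauge_grip","gauge_stand","sample_cylinder","valve_low","beaker","bottle"):
        for d in tip_of(p,l): print(c,l,round(d["confidence"],2),world(p,d["at"]))
s=manip.read_state(); print(s)
E
```

```text
pics
scene gauge 0.79 [ 385.4 -294.5   -0.3]
scene gauge 0.69 [ 479.3 -427.3   -1.1]
scene gauge 0.67 [ 507.9 -301.7   11.7]
scene gauge_grip 0.69 [ 486.3 -425.4  128.3]
scene gauge_grip 0.66 [ 383.3 -299.   128.7]
scene gauge_grip 0.59 [ 513.8 -304.2  103.1]
scene gauge_stand 0.55 [ 512.6 -300.4    3.8]
scene sample_cylinder 0.65 [520.4 222.4   4.8]
scene valve_low 0.81 [516.9 226.2  83. ]
scene beaker 0.94 [707.2  22.2   0.1]
scene bottle 0.74 [516.9 226.4  78.1]
top gauge 0.79 [ 481.9 -424.5    0.6]
top gauge 0.67 [ 511.7 -299.4    9. ]
top gauge 0.67 [ 385.4 -296.2   -0.2]
top gauge_grip 0.79 [ 479.5 -428.6  126.9]
top gauge_grip 0.69 [ 383.3 -294.2  129.6]
top gauge_grip 0.43 [ 510.6 -307.1  106.2]
top gauge_grip 0.38 [517.9 225.5   1.2]
top gauge_stand 0.73 [ 510.2 -300.1    2.9]
top sample_cylinder 0.86 [518.6 223.6   3.4]
top valve_low 0.74 [513.3 222.6  78.3]
top beaker 0.81 [701.6  20.2  -0.9]
top bottle 0.65 [689.9 323.2   1.6]
{'clock': 0.8, 'qpos': array([-1.4,  0.3, -0.2,  1.1,  0. ,  1.4]), 'joint_vel': array([ 0., -0., -0.,  0., -0., -0.]), 'joint_torque': array([ -0. , -53.7,  33.2,   0. ,  -0. ,   0. ]), 'tool_pos': array([ 139.4, -506.1,  231.3]), 'tcp_rot': array([-3.1, -0.4, -0. ]), 'contact_force': array([ 0.4, -1.1, -0.2]), 'wrist_torque': array([ 0., -0., -0.]), 'grasp_force': 0.0, 'grip_width': 85.39887971533551}
```

View pics/scene0.png

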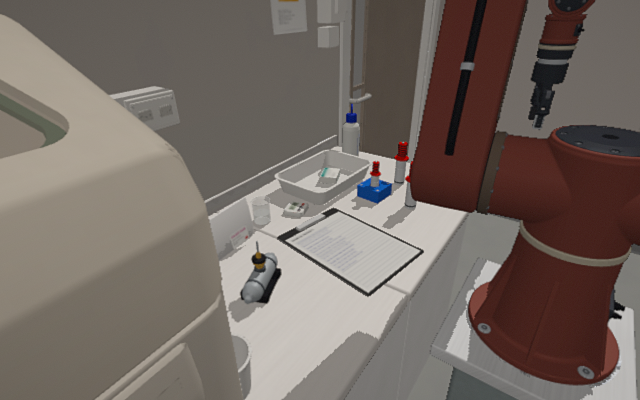

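View pics/top0.png

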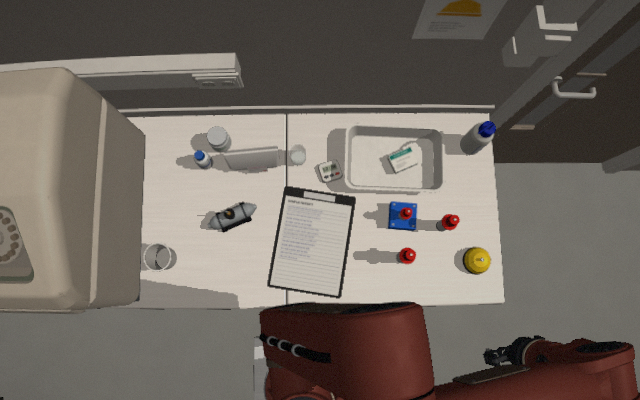

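Run:
```python
from h import *
from scipy.spatial.transform import Rotation as R
print(R.from_rotvec(manip.read_state()["tcp_rot"]).as_matrix().round(3))
p=read_camera("wrist"); print(p["pose"].round(2),p["intrinsics"],p["k1"])
```

```text
[[ 0.964  0.266  0.   ]
 [ 0.266 -0.964  0.   ]
 [ 0.    -0.    -1.   ]]
[[ 2.7000e-01 -9.3000e-01 -2.7000e-01  2.0614e+02]
 [-9.6000e-01 -2.6000e-01 -7.0000e-02 -4.8775e+02]
 [-0.0000e+00  2.8000e-01 -9.6000e-01  3.7482e+02]
 [ 0.0000e+00  0.0000e+00  0.0000e+00  1.0000e+00]] [[341.59163905   0.         317.03678328]
 [  0.         341.59163905 199.47553856]
 [  0.           0.           1.        ]] 0.001990064838868235
```

The scene view shows the gauge in the blue stand at about (375,178) and the valve at (259,262). The top view has the gauge at (405,213), look-alikes at (451,221) and (408,256), and the valve at (233,214). The networks' poses agree, so I'm going above the gauge.

```bash
python3 -m crank '[[80,[50,-12,0],0],[80,[50,-12,0],0],[80,[50,-12,0],0],[80,[50,-12,0],0],[80,[50,-12,0],0],[80,[50,-12,0],0],[80,[50,-12,0],0],[80,[50,-12,0],0],[80,[0,0,0],0],[80,[0,0,0],0]]' 40
python3 - <<'E'
from h import *
np.set_printoptions(precision=1,suppress=True)
from scipy.spatial.transform import Rotation as R
s=manip.read_state(); M=R.from_rotvec(s["tcp_rot"]).as_matrix()
p=read_camera("wrist"); save(p,"w1")
for l in("gauge","gauge_grip","gauge_stand"):
    for d in tip_of(p,l):
        w=world(p,d["at"]); print(l,round(d["confidence"],2),w,"tool",M.T@(w-s["tool_pos"]))
E
```

```text
clock: 2.1
tool_pos: [499.3, -307.3, 231.1]
tcp_rot: [-3.113, -0.422, 0.001]
contact_force: [-0.7, -1.0, 0.4]
grip_width: 68.1
grasp_force: 0.0
gauge 0.7 [ 383.5 -298.8    2.6] tool [-109.2  -39.   228.6]
gauge 0.67 [ 511.5 -303.8    7.9] tool [ 12.8  -0.1 223.2]
gauge 0.57 [ 482.3 -423.4    0.7] tool [-47.1 107.4 230.4]
gauge_grip 0.95 [ 509.  -301.   100.8] tool [ 11.1  -3.4 130.3]
gauge_grip 0.62 [ 479.4 -426.7  128. ] tool [-50.9 109.8 103.1]
gauge_grip 0.61 [ 389.4 -297.8  134.9] tool [-103.3  -38.4   96.3]
gauge_stand 0.84 [ 512.4 -300.4    0.2] tool [ 14.5  -3.1 230.8]
```

View pics/w1.png

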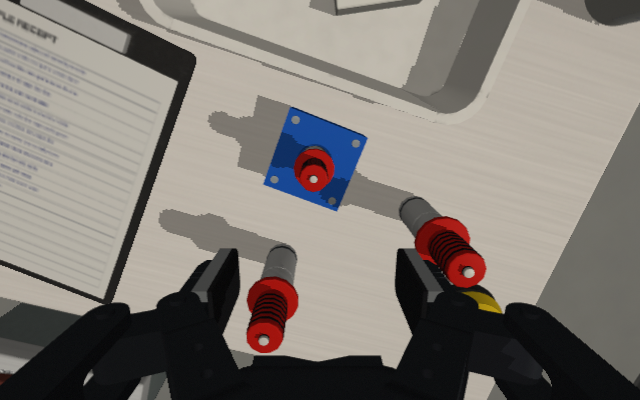

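The wrist view shows the gauge at (313,172), centred between the look-alikes at (265,310) and (450,250). The measured offset is about +12.5 in x, -2 in y and 146 down, and the fingers clear the neighbours.

```bash
python3 -m crank '[[80,[12.5,-2,0],0],[80,[0,0,40],0],[80,[0,0,40],0],[80,[0,0,35],0],[80,[0,0,20],0],[80,[0,0,11],0],[80,[0,0,0],0],[0,[0,0,0],0],[0,[0,0,0],0],[0,[0,0,0],0],[0,[0,0,0],0],[0,[0,0,0],0],[0,[0,0,0],0]]' 60
```

```text
clock: 3.92
tool_pos: [511.5, -302.3, 86.1]
tcp_rot: [3.113, 0.421, 0.002]
contact_force: [-0.4, 1.9, 6.0]
grip_width: 20.4
grasp_force: 58.4
```

```bash
python3 -m crank '[[0,[0,0,-20],0],[0,[0,0,-40],0],[0,[0,0,-50],0],[0,[0,0,-40],0],[0,[0,0,-10],0],[0,[0,0,0],0]]'
python3 - <<'E'
from h import *
np.set_printoptions(precision=1,suppress=True)
s=manip.read_state(); 
p=read_camera("wrist"); save(p,"w2")
for l in("gauge","gauge_grip","gauge_stand"):
    for d in tip_of(p,l)[:3]:
        w=world(p,d["at"]); print(l,round(d["confidence"],2),w,"rel",w-s["tool_pos"])
E
python3 -m crank '[[0,[10,-36,0],0],[0,[14,-51,0],0],[0,[14,-51,0],0],[0,[14,-51,0],0],[0,[14,-51,0],0],[0,[14,-51,0],0],[0,[14,-51,0],0],[0,[14,-51,0],0],[0,[14,-51,0],0],[0,[14,-43,0],0],[0,[8,-20,0],0],[0,[0,0,0],0],[0,[0,0,0],0]]'
python3 - <<'E'
from h import *
np.set_printoptions(precision=1,suppress=True)
s=manip.read_state(); 
for c in("wrist","top","scene"):
  p=read_camera(c); save(p,c+"3")
  for l in("gauge","gauge_grip","sample_cylinder","valve_low"):
    for d in tip_of(p,l)[:4]:
        w=world(p,d["at"]); print(c,l,round(d["confidence"],2),w,"rel",w-s["tool_pos"])
E
```

```text
clock: 4.68
tool_pos: [511.1, -302.2, 245.1]
tcp_rot: [3.113, 0.421, 0.0]
contact_force: [-0.2, -0.3, -1.0]
grip_width: 20.3
grasp_force: 58.8
gauge 0.84 [ 478.6 -425.2    3.9] rel [ -32.5 -123.  -241.2]
gauge 0.83 [ 513.  -305.   167.4] rel [  1.9  -2.8 -77.7]
gauge_grip 0.83 [ 507.4 -301.8  261.2] rel [-3.7  0.4 16.1]
gauge_grip 0.74 [ 479.9 -426.6  125.7] rel [ -31.2 -124.5 -119.3]
gauge_grip 0.51 [ 384.1 -296.7  132.2] rel [-127.     5.5 -112.9]
gauge_stand 0.9 [ 511.4 -300.3    0.3] rel [   0.3    1.8 -244.8]
clock: 6.5
tool_pos: [516.1, 220.4, 244.9]
tcp_rot: [-3.11, -0.427, 0.002]
contact_force: [-0.8, -0.1, -0.6]
grip_width: 20.3
grasp_force: 59.0
wrist gauge 0.89 [514.2 224.3 168.1] rel [ -1.9   3.9 -76.7]
wrist gauge_grip 0.89 [516.6 220.6 258.8] rel [ 0.5  0.2 13.9]
wrist sample_cylinder 0.75 [514.8 223.3  -1.3] rel [  -1.3    2.9 -246.2]
wrist valve_low 0.63 [515.7 225.7  83.3] rel [  -0.5    5.3 -161.6]
wrist valve_low 0.23 [704.   23.8  -0. ] rel [ 187.9 -196.7 -244.9]
top gauge 0.71 [ 387.1 -294.3   -0. ] rel [-129.  -514.8 -244.9]
top gauge 0.71 [ 479.8 -423.1   -0.9]
[... 206 characters left out ...]
] rel [ 0.7 -5.9 19.8]
top sample_cylinder 0.8 [514.7 224.8   3.2] rel [  -1.4    4.3 -241.7]
top valve_low 0.7 [512.6 223.9  76.7] rel [  -3.5    3.4 -168.2]
scene gauge 0.9 [ 479.  -424.     1.6] rel [ -37.1 -644.4 -243.2]
scene gauge 0.78 [515.5 218.6 171.8] rel [ -0.6  -1.8 -73.1]
scene gauge 0.6 [ 386.4 -297.1    1.9] rel [-129.7 -517.6 -243. ]
scene gauge_grip 0.94 [ 487.8 -425.5  130.4] rel [ -28.3 -646.  -114.5]
scene gauge_grip 0.72 [522.5 220.8 264.8] rel [ 6.4  0.4 19.9]
scene gauge_grip 0.69 [ 381.3 -299.1  127.2] rel [-134.8 -519.6 -117.7]
scene sample_cylinder 0.88 [518.8 223.2   3.3] rel [   2.6    2.8 -241.6]
scene valve_low 0.63 [513.9 225.7  80.3] rel [  -2.2    5.3 -164.6]
```

View pics/wrist3.png

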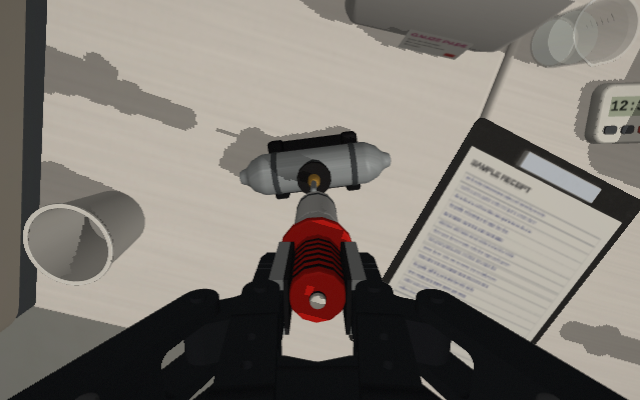

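The wrist view shows the gauge held upright, its mouth at about (317,205), with the valve pin behind it at (314,180). The valve estimates average (516,224). I'll lower the mouth to just above the pin and compare the two close up, from two yaws.

```bash
python3 -m crank '[[0,[1,-3.4,10],0],[0,[0,0,12],0],[0,[0,0,6],0],[0,[0,0,0],0],[0,[0,0,0],0]]'
cat > look.py <<'E'
from h import *
import sys
np.set_printoptions(precision=1,suppress=True)
s=manip.read_state(); print(s["tool_pos"],s["tcp_rot"],s["qpos"])
ims=[]
for c in("wrist","scene"):
  p=read_camera(c); 
  np.savez(f"pics/{sys.argv[1]}{c}",pose=p["pose"],K=p["intrinsics"],img=p["img"],tcp=s["tool_pos"])
  for l in("gauge","sample_cylinder","valve_low"):
    for d in tip_of(p,l)[:3]:
        w=world(p,d["at"]); 
        if w[1]>100: print(c,l,round(d["confidence"],2),w,"rel",w-s["tool_pos"])
  u=(314,195) if c=="wrist" else (260,250)
  r=60 if c=="wrist" else 40
  ims.append(cv2.resize(p["img"][u[1]-r:u[1]+r,u[0]-r:u[0]+r,::-1],(400,400),interpolation=cv2.INTER_CUBIC))
cv2.imwrite(f"pics/{sys.argv[1]}.png",np.hstack(ims))
E
python3 look.py a
python3 -m crank '[[0,[0,0,0],0.18],[0,[0,0,0],0.18],[0,[0,0,0],0.18],[0,[0,0,0],0.18],[0,[0,0,0],0.18],[0,[0,0,0],0.18],[0,[0,0,0],0.18],[0,[0,0,0],0.16],[0,[0,0,0],0],[0,[0,0,0],0]]'
python3 look.py b
```

```text
clock: 7.88
tool_pos: [516.8, 223.6, 217.5]
tcp_rot: [-3.107, -0.433, 0.001]
contact_force: [-0.0, 0.8, -0.9]
grip_width: 20.4
grasp_force: 59.0
[516.8 223.6 217.5] [-3.1 -0.4  0. ] [ 0.3  0.4 -0.1  1.1  0.   3.1]
wrist gauge 0.96 [516.4 225.5 141.7] rel [ -0.4   1.9 -75.8]
wrist sample_cylinder 0.98 [517.  221.9  -3.6] rel [   0.1   -1.8 -221.1]
wrist valve_low 0.81 [517.3 228.4  80.9] rel [   0.5    4.7 -136.6]
scene gauge 0.67 [518.5 222.7 144.7] rel [  1.7  -0.9 -72.8]
scene sample_cylinder 0.94 [520.1 225.2   5.7] rel [   3.3    1.5 -211.8]
scene valve_low 0.79 [515.  225.7  81.7] rel [  -1.8    2.1 -135.8]
clock: 9.52
tool_pos: [443.0, -116.6, 218.3]
tcp_rot: [-2.698, 0.876, 0.147]
contact_force: [-0.3, -0.2, -1.5]
grip_width: 20.1
grasp_force: 59.4
[ 443.  -116.6  218.3] [-2.7  0.9  0.1] [-0.6  0.3 -0.2  1.2  0.3  3.1]
wrist valve_low 0.76 [514.8 226.3  81.1] rel [  71.9  342.8 -137.2]
scene sample_cylinder 0.64 [516.5 225.8   2.9] rel [  73.5  342.3 -215.5]
scene valve_low 0.83 [514.9 227.6  80.7] rel [  71.9  344.2 -137.6]
```

View pics/a.png

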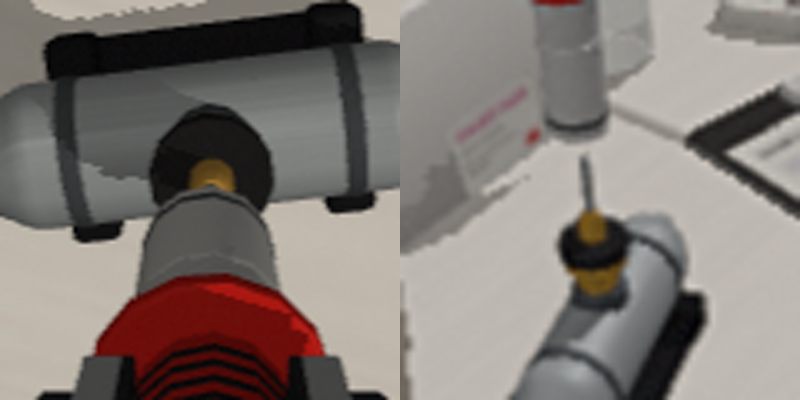

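View pics/b.png

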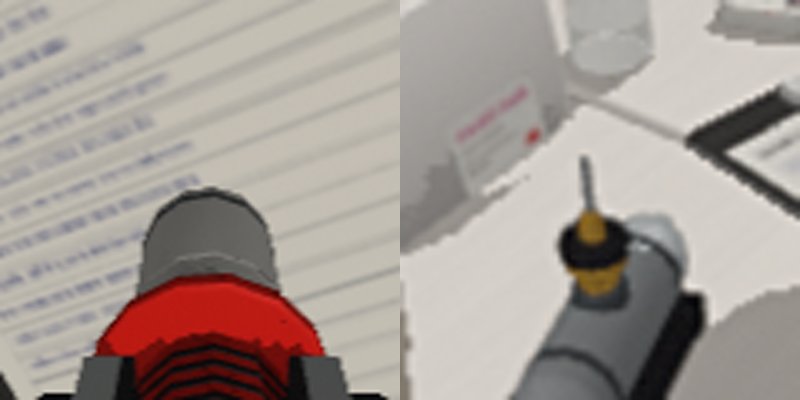

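Picture a shows the mouth above the pin; in its scene half the pin (585,155) sits about on the gauge axis (575,130). In picture b the arm swung away because joint 6 hit its range. I'll turn back and see where the commanded pose stands.

```bash
python3 -m crank '[[0,[0,0,0],-0.18],[0,[0,0,0],0]]'
python3 - <<'E'
from h import *
from scipy.spatial.transform import Rotation as R
s=manip.read_state();print(s["qpos"].round(3),R.from_rotvec(s["tcp_rot"]).as_matrix().round(3))
E
```

```text
clock: 10.18
tool_pos: [442.8, -116.4, 218.3]
tcp_rot: [-2.759, 0.629, 0.108]
contact_force: [0.2, 0.1, -1.7]
grip_width: 20.7
grasp_force: 59.4
[-0.604  0.296 -0.231  1.233  0.258  2.962] [[ 0.901 -0.434 -0.005]
 [-0.411 -0.856  0.313]
 [-0.14  -0.28  -0.95 ]]
```

J6 reached its limit, so the solver traded tilt (0.32 rad) for yaw. Turning against the opposite J6 limit reverses those same motions, so I'll lift, unwind J6 and then undo the tilt.

```bash
cat > st.py <<'E'
from h import *
from scipy.spatial.transform import Rotation as R
np.set_printoptions(precision=3,suppress=True)
s=manip.read_state();q=s["qpos"];z=R.from_rotvec(s["tcp_rot"]).as_matrix()
r=np.array([np.cos(q[0]),np.sin(q[0]),0]);l=np.array([-r[1],r[0],0])
print("q",q,"pos",s["tool_pos"],"toolz rad,lat",z[:,2]@r,z[:,2]@l,"xaxis",z[:,0],"yaxis",z[:,1],"t",s["clock"])
E
python3 -m crank '[[0,[0,0,-30],-0.185],[0,[0,0,0],-0.185],[0,[0,0,0],-0.185],[0,[0,0,0],-0.185],[0,[0,0,0],-0.185],[0,[0,0,0],-0.185],[0,[0,0,0],-0.185],[0,[0,0,0],-0.185],[0,[0,0,0],-0.185],[0,[0,0,0],-0.185],[0,[0,0,0],-0.185],[0,[0,0,0],-0.185],[0,[0,0,0],-0.185],[0,[0,0,0],-0.185],[0,[0,0,0],-0.185],[0,[0,0,0],-0.185]]'; python3 st.py
python3 -m crank '[[0,[0,0,0],-0.185],[0,[0,0,0],-0.185],[0,[0,0,0],-0.185],[0,[0,0,0],-0.185],[0,[0,0,0],-0.185],[0,[0,0,0],-0.185],[0,[0,0,0],-0.185],[0,[0,0,0],-0.185],[0,[0,0,0],-0.185],[0,[0,0,0],-0.185],[0,[0,0,0],-0.185],[0,[0,0,0],-0.185],[0,[0,0,0],-0.185],[0,[0,0,0],-0.185],[0,[0,0,0],-0.185],[0,[0,0,0],-0.185],[0,[0,0,0],0]]'; python3 st.py
```

```text
clock: 12.18
tool_pos: [442.9, -125.9, 246.7]
tcp_rot: [-0.928, -2.857, -0.457]
contact_force: [0.3, -0.5, -1.5]
grip_width: 20.3
grasp_force: 59.3
q [-0.62   0.287 -0.167  1.31   0.255 -0.016] pos [ 442.898 -125.918  246.748] toolz rad,lat -0.1858202778426834 0.2523576527405697 xaxis [-0.809  0.557  0.188] yaxis [0.588 0.769 0.251] t 12.175
clock: 14.3
tool_pos: [442.9, -125.9, 246.7]
tcp_rot: [-2.612, 1.128, 0.188]
contact_force: [-0.1, 0.5, -0.4]
grip_width: 20.5
grasp_force: 59.3
q [-0.62   0.287 -0.167  1.31   0.255 -2.97 ] pos [ 442.909 -125.93   246.741] toolz rad,lat -0.18581386571841368 0.2523508356650241 xaxis [ 0.685 -0.691 -0.231] yaxis [-0.729 -0.651 -0.211] t 14.3
```

```bash
python3 -m crank '[[0,[0,0,0],-0.17],[0,[0,0,0],-0.18],[0,[0,0,0],-0.18],[0,[0,0,0],0]]'; python3 st.py
python3 -m crank '[[0,[0,0,0],-0.18],[0,[0,0,0],-0.18],[0,[0,0,0],0]]'; python3 st.py
```

```text
clock: 14.8
tool_pos: [482.9, -42.3, 246.7]
tcp_rot: [-2.85, 0.585, 0.086]
contact_force: [0.1, -0.2, -1.4]
grip_width: 20.2
grasp_force: 59.3
q [-0.386  0.264 -0.175  1.233  0.216 -3.133] pos [482.91  -42.332 246.673] toolz rad,lat -0.09890822320124397 0.21449221232010046 xaxis [ 0.919 -0.381 -0.103] yaxis [-0.395 -0.894 -0.213] t 14.8
clock: 15.18
tool_pos: [502.2, 44.1, 246.2]
tcp_rot: [-2.972, 0.251, 0.027]
contact_force: [-0.2, 0.1, -2.1]
grip_width: 20.4
grasp_force: 59.5
q [-0.16   0.251 -0.178  1.171  0.157 -3.135] pos [502.241  44.106 246.204] toolz rad,lat -0.03001224175772825 0.15634443999151681 xaxis [ 0.986 -0.165 -0.031] yaxis [-0.168 -0.973 -0.156] t 15.175
```

```bash
python3 -m crank '[[0,[0,0,0],-0.18],[0,[0,0,0],-0.18],[0,[0,0,0],0]]'; python3 st.py
python3 -m crank '[[0,[0,0,0],-0.1],[0,[0,0,0],0]]'; python3 st.py
```

```text
clock: 15.55
tool_pos: [501.5, 133.4, 245.8]
tcp_rot: [-3.057, -0.096, -0.021]
contact_force: [1.1, -0.7, -2.4]
grip_width: 20.6
grasp_force: 59.7
q [ 0.067  0.25  -0.174  1.131  0.082 -3.137] pos [501.521 133.438 245.829] toolz rad,lat 0.016476050343928846 0.08208907059497085 xaxis [0.998 0.062 0.016] yaxis [ 0.063 -0.995 -0.082] t 15.55
clock: 15.8
tool_pos: [498.9, 156.3, 245.7]
tcp_rot: [-3.075, -0.19, -0.031]
contact_force: [0.8, 0.2, -1.6]
grip_width: 20.6
grasp_force: 59.8
q [ 0.127  0.253 -0.168  1.126  0.059 -3.138] pos [498.873 156.29  245.682] toolz rad,lat 0.02387202747986382 0.05914860650831779 xaxis [0.992 0.122 0.024] yaxis [ 0.124 -0.991 -0.059] t 15.8
```

```bash
python3 -m crank '[[0,[0,0,0],-0.11],[0,[0,0,0],-0.11],[0,[0,0,0],0]]'; python3 st.py
```

```text
clock: 16.18
tool_pos: [486.1, 210.6, 245.6]
tcp_rot: [-3.102, -0.411, -0.049]
contact_force: [-0.1, -0.3, -2.6]
grip_width: 20.7
grasp_force: 59.8
q [ 0.266  0.264 -0.152  1.122  0.007 -3.139] pos [486.111 210.648 245.641] toolz rad,lat 0.03285383248361078 0.007249896177244437 xaxis [0.965 0.26  0.033] yaxis [ 0.261 -0.965 -0.007] t 16.175
```

```bash
python3 -m crank '[[0,[0,0,0],0.18],[0,[0,0,0],-0.1],[0,[0,0,0],-0.08],[0,[15,-3,0],0],[0,[14,-2,0],0],[0,[0,0,14],0.18],[0,[0,0,14],0.18],[0,[0,0,0],0.18],[0,[0,0,0],0.18],[0,[0,0,0],0.18],[0,[0,0,0],0.18],[0,[0,0,0],0.18],[0,[0,0,0],0.18],[0,[0,0,0],0.18],[0,[0,0,0],0],[0,[0,0,0],0]]'; python3 st.py; sed -i 's/r=60 if/r=50 if/' look.py; python3 look.py c
python3 - <<'E'
import numpy as np
d=np.load('pics/cscene.npz'); print(d["pose"].round(3),d["K"].round(1))
E
```

```text
clock: 18.18
tool_pos: [514.1, 222.8, 218.7]
tcp_rot: [-2.426, 1.947, -0.022]
contact_force: [0.3, 0.1, -1.6]
grip_width: 20.3
grasp_force: 59.8
q [ 0.274  0.336 -0.123  1.078  0.007 -1.515] pos [514.055 222.76  218.734] toolz rad,lat 0.03336135712485935 0.006782650237252556 xaxis [ 0.217 -0.976 -0.009] yaxis [-0.976 -0.216 -0.033] t 18.175
[514.1 222.8 218.7] [-2.4  1.9 -0. ] [ 0.3  0.3 -0.1  1.1  0.  -1.5]
wrist gauge 0.8 [517.  225.1 142.5] rel [  2.9   2.4 -76.2]
wrist sample_cylinder 0.95 [513.9 224.4  -3.5] rel [  -0.2    1.7 -222.3]
wrist valve_low 0.62 [514.5 224.2  82.1] rel [   0.5    1.5 -136.6]
scene gauge 0.69 [518.6 222.  146.1] rel [  4.6  -0.8 -72.6]
scene sample_cylinder 0.74 [519.6 222.9   3.2] rel [   5.5    0.2 -215.5]
scene valve_low 0.57 [514.2 224.9  81.7] rel [   0.2    2.1 -137. ]
[[-8.13000e-01 -2.72000e-01  5.16000e-01  4.15570e+01]
 [-5.83000e-01  4.07000e-01 -7.03000e-01  6.57048e+02]
 [-1.90000e-02 -8.72000e-01 -4.89000e-01  5.71854e+02]
 [ 0.00000e+00  0.00000e+00  0.00000e+00  1.00000e+00]] [[366.2   0.  316.3]
 [  0.  366.2 201.5]
 [  0.    0.    1. ]]
```

View pics/c.png

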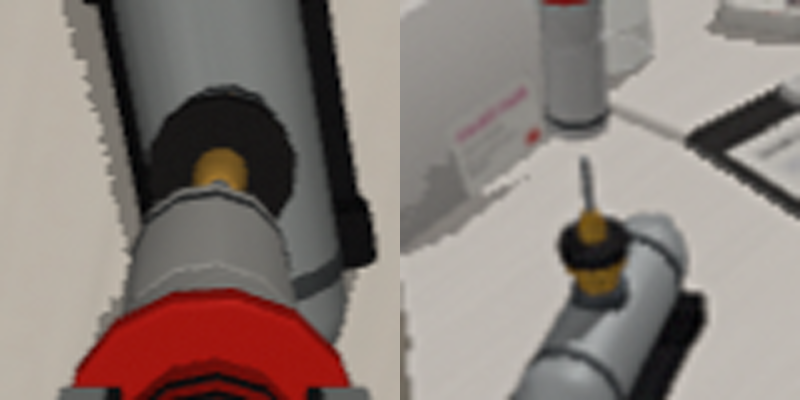

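Picture c: in the wrist half the mouth is at (215,190) and the stem at (220,165), about 1 mm off. In the scene half the gauge axis is near column 578 and the pin at 585. I'll measure the scene columns numerically.

Run:
```python
import numpy as np
np.set_printoptions(linewidth=250)
for n in "ac":
    d=np.load(f'pics/{n}scene.npz'); g=d["img"].mean(2)
    print(n,d["tcp"]); 
    for v in list(range(224,237,2))+list(range(240,256)): print(v,g[v,244:268].astype(int))
d=np.load('pics/cscene.npz');K=d["K"];T=np.linalg.inv(d["pose"])
def pr(w):
    c=T@np.r_[w,1]; return (K@(c[:3]/c[2]))[:2].round(2)
for z in(78,97,110,127): print("pin",z,pr([516.7,223.2,z]))
for s in(5,25,50,78): print("c axis",s,pr(np.array([514.05,222.8,218.7])+s*np.array([.0303,.0156,-1])),"a axis",pr([516.8,223.6,217.5-s]))
```

```text
a [516.80711794 223.64741947 217.48698493]
224 [130 128 131 128 118 112 115 114 113 113 110 108 105 102 100 104 117 142 145 138 130 123 125 141]
226 [134 136 133 124 112 112 114 116 115 114 111 109 105 103 102 103 112 123 120 121 144 179 185 185]
228 [112 123 134 126 122 112 113 114 113 113 110 110 107 104 102 101 110 143 183 183 185 184 184 184]
230 [132 136 137 131 120 115 114 114 113 113 112 111 106 105 102 101 104 124 167 175 181 185 186 184]
232 [137 138 139 136 118 101 114 117 115 115 111 110 107 106 104 104  94  96 141 139 141 147 155 166]
234 [138 138 137 133 119  72  62  88 104 114 115 109  92  77  67  49  69 131 180 185 178 161 144 137]
236 [133 121  96  95 122 119 112 104  90  86  72  73  85  87  97  97 115 156 185 184 184 185 185 187]
240 [134 133 153 183 187 186 184 184 184 184 185 185 177 165 186 185 184 184 183 182 181 182 183 183]
241 [136 151 183 187 184 183 183 183 183 183 184 175 127 146 185 187 183 183 182 182 182 183 182 184]
242 [182 184 186 184 182 183 183 182 182 183 186 173  94 116 175 186 183 182 182 183 183 183 184 184]
243 [188 186 184 183 183 183 183 182 
[... 3266 characters left out ...]
84]
252 [184 184 185 183 183 183 183 184 187 189 191 179 122  81  87 125 167 191 190 189 189 186 182 170]
253 [185 184 184 184 184 184 184 187 188 189 184 153  90  76  76  79  93 103 119 155 185 163 144 141]
254 [184 184 185 184 185 185 187 188 183 158 126  83  71  73  70  66  63  42  44  70 103 124 135 138]
255 [184 184 184 184 185 185 186 184 149  82  50  47  72  76  70  67  64  40  23  26  54 106 141 143]
pin 78 [259.   259.31]
pin 97 [258.15 252.25]
pin 110 [257.56 247.31]
pin 127 [256.76 240.74]
c axis 5 [253.47 205.14] a axis [252.33 205.46]
c axis 25 [254.17 213.77] a axis [253.37 214.09]
c axis 50 [255.02 224.24] a axis [254.63 224.56]
c axis 78 [255.94 235.56] a axis [256.   235.89]
```

```bash
python3 -m crank '[[0,[1.9,2.4,0],0],[0,[0,0,4],0],[0,[0,0,6],0],[0,[0,0,6],0],[0,[0,0,6],0],[0,[0,0,6],0],[0,[0,0,4],0],[0,[0,0,0],0],[0,[0,0,0],0]]' 80; python3 -m crank '[[0,[0,0,4],0],[0,[0,0,4],0],[0,[0,0,0],0]]';  python3 -m crank '[[0,[0,0,3],0],[0,[0,0,0],0]]'
```

```text
clock: 19.7
tool_pos: [512.9, 222.1, 187.0]
tcp_rot: [-2.424, 1.948, -0.022]
contact_force: [-0.3, -0.1, -2.1]
grip_width: 20.1
grasp_force: 78.2
clock: 20.08
tool_pos: [513.1, 222.2, 178.6]
tcp_rot: [-2.424, 1.948, -0.022]
contact_force: [-0.5, 0.3, -0.9]
grip_width: 20.0
grasp_force: 78.7
clock: 20.32
tool_pos: [513.2, 222.3, 175.8]
tcp_rot: [-2.424, 1.948, -0.022]
contact_force: [0.4, -0.3, 0.6]
grip_width: 20.2
grasp_force: 78.7
```

```bash
python3 -m crank '[[0,[0,0,3],0],[0,[0,0,0],0]]';  python3 -m crank '[[0,[0,0,2.5],0],[0,[0,0,0],0]]'; python3 -m crank '[[0,[0,0,2],0],[0,[0,0,0],0]]'
```

```text
clock: 20.58
tool_pos: [513.3, 222.3, 172.7]
tcp_rot: [-2.424, 1.948, -0.022]
contact_force: [0.5, 0.8, 1.4]
grip_width: 20.3
grasp_force: 78.8
clock: 20.82
tool_pos: [513.3, 222.3, 170.2]
tcp_rot: [-2.424, 1.948, -0.022]
contact_force: [1.1, 0.3, 3.5]
grip_width: 19.9
grasp_force: 78.8
clock: 21.08
tool_pos: [513.4, 222.3, 168.1]
tcp_rot: [-2.424, 1.948, -0.022]
contact_force: [0.2, -0.1, 2.9]
grip_width: 20.0
grasp_force: 78.8
```

```bash
python3 -m crank '[[0,[0,0,2],0],[0,[0,0,0],0]]'|grep -E "pos|contact";  python3 -m crank '[[0,[0,0,1.5],0],[0,[0,0,0],0]]'|grep -E "pos|contact"; python3 -m crank '[[0,[0,0,1.5],0],[0,[0,0,0],0]]'|grep -E "pos|contact"
```

```text
tool_pos: [513.4, 222.3, 166.1]
contact_force: [0.3, -0.1, 3.6]
tool_pos: [513.4, 222.4, 164.7]
contact_force: [0.4, -0.2, 2.8]
tool_pos: [513.4, 222.4, 163.2]
contact_force: [0.0, -1.4, 2.7]
```

```bash
for i in 1; do python3 -m crank '[[0,[0,0,1.5],0],[0,[0,0,0],0]]'|grep -E "pos|contact"; python3 -m crank '[[0,[0,0,1.5],0],[0,[0,0,0],0]]'|grep -E "pos|contact"; done
```

```text
tool_pos: [513.4, 222.4, 161.6]
contact_force: [-0.4, -0.8, 3.5]
tool_pos: [513.6, 222.5, 160.4]
contact_force: [-1.3, -1.2, 5.9]
```

```bash
python3 -m crank '[[0,[0,0,1],0],[0,[0,0,0],0]]'|grep -E "pos|contact"; python3 -m crank '[[0,[0,0,0.5],0],[0,[0,0,0],0],[0,[0,0,0],0]]'|grep -E "pos|contact|clock"
```

```text
tool_pos: [513.6, 222.5, 159.7]
contact_force: [-3.0, -1.3, 8.0]
clock: 22.95
tool_pos: [513.6, 222.5, 159.4]
contact_force: [-3.2, -1.3, 10.0]
```

```bash
python3 -m crank '[[0,[0,0,0.8],0],[0,[0,0,0],0],[0,[0,0,0],0]]'|grep -E "pos|contact|clock"; python3 -m crank '[[0,[0,0,0],0],[0,[0,0,0],0]]'|grep -E "contact"
```

```text
clock: 23.32
tool_pos: [513.7, 222.6, 158.8]
contact_force: [-3.6, -1.0, 13.0]
contact_force: [-2.6, -1.0, 11.7]
```

```bash
python3 -m crank '[[0,[0,0,0.2],0],[0,[0,0,0],0],[0,[0,0,0],0],[0,[0,0,0],0],[0,[0,0,0],0],[0,[0,0,0],0],[0,[0,0,0],0],[0,[0,0,0],0]]'|grep -E "pos|contact|clock"; python3 -m crank '[[0,[0,0,0],0],[0,[0,0,0],0],[0,[0,0,0],0],[0,[0,0,0],0],[0,[0,0,0],0],[0,[0,0,0],0],[0,[0,0,0],0],[0,[0,0,0],0]]'|grep -E "pos|contact|clock";python3 -m crank '[[0,[0,0,0],0],[0,[0,0,0],0],[0,[0,0,0],0],[0,[0,0,0],0]]'|grep -E "pos|contact|clock"
python3 - <<'E'
from h import *
p=read_camera("wrist"); s=p["img"][:,:,::-1][200:380,220:420]; cv2.imwrite("pics/d.png",cv2.resize(s,(600,540),interpolation=cv2.INTER_CUBIC))
E
```

```text
clock: 24.58
tool_pos: [513.7, 222.6, 158.6]
contact_force: [-3.3, -0.8, 12.7]
clock: 25.58
tool_pos: [513.7, 222.6, 158.6]
contact_force: [-3.6, -1.2, 12.8]
clock: 26.08
tool_pos: [513.8, 222.6, 158.6]
contact_force: [-3.6, -1.5, 13.3]
```

View pics/d.png

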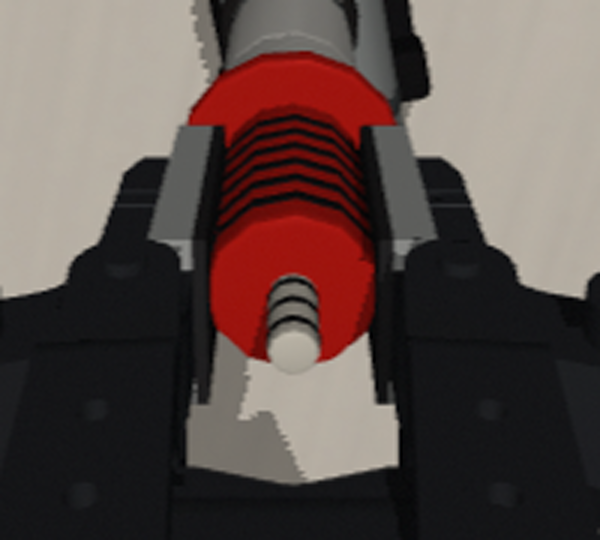

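The rod shows several rings at (293,320), so it is clearly out. I'll lift off and carry the gauge back above the stand.

```bash
python3 -m crank '[[0,[0,0,-5],0],[0,[0,0,-12],0],[0,[0,0,-25],0],[0,[0,0,-30],0],[0,[0,0,-20],0],[0,[0,0,0],0],[0,[30,7,-0.5],0],[0,[48,11.3,-0.8],0],[0,[48,11.3,-0.8],0],[0,[48,11.3,-0.8],0],[0,[48,11.3,-0.8],0],[0,[48,11.3,-0.8],0],[0,[48,11.3,-0.8],0],[0,[48,11.3,-0.8],0],[0,[48,11.3,-0.8],0],[0,[48,11.3,-0.8],0],[0,[35,8,-0.6],0],[0,[14,3,-0.2],0],[0,[0,0,0],0],[0,[0,0,0],0]]'; python3 st.py
python3 - <<'E'
from h import *
np.set_printoptions(precision=1,suppress=True)
from scipy.spatial.transform import Rotation as R
s=manip.read_state(); M=R.from_rotvec(s["tcp_rot"]).as_matrix()
for c in("wrist","top","scene"):
  p=read_camera(c); save(p,c+"5")
  for l in("gauge","gauge_stand"):
    for d in tip_of(p,l)[:4]:
        w=world(p,d["at"]); print(c,l,round(d["confidence"],2),w,"rel",w-s["tool_pos"],"tool",M.T@(w-s["tool_pos"]))
E
```

```text
clock: 28.62
tool_pos: [503.8, -302.4, 249.5]
tcp_rot: [-2.425, 1.947, -0.02]
contact_force: [-0.5, 0.8, -1.9]
grip_width: 20.1
grasp_force: 79.0
q [-0.683  0.389  0.037  1.206  0.032 -2.471] pos [ 503.823 -302.417  249.473] toolz rad,lat 0.012785026274387459 0.03187237066993362 xaxis [ 0.216 -0.976 -0.01 ] yaxis [-0.976 -0.216 -0.033] t 28.625
wrist gauge 0.95 [ 507.5 -301.5  174.2] rel [  3.7   0.9 -75.3] tool [ 0.6 -1.3 75.4]
wrist gauge 0.77 [ 484.  -421.7    0.2] rel [ -19.8 -119.3 -249.2] tool [114.6  53.3 246.5]
wrist gauge 0.6 [ 499.9 -304.   264.7] rel [-3.9 -1.6 15.2] tool [  0.6   3.6 -15.3]
wrist gauge 0.59 [ 381.7 -296.     0.3] rel [-122.2    6.4 -249.2] tool [-30.2 126.  245.4]
wrist gauge_stand 0.58 [ 512.7 -299.6    0.4] rel [   8.9    2.8 -249.1] tool [  1.6  -1.1 249.2]
top gauge_stand 0.73 [ 509.  -301.3    0.6] rel [   5.2    1.1 -248.9] tool [  2.5   2.9 248.9]
top gauge_stand 0.33 [519.1 225.    4.4] rel [  15.3  527.4 -245.1] tool [-509.2 -120.8  254.2]
scene gauge 0.96 [ 480.5 -426.4    0.7] rel [ -23.3 -123.9 -248.7] tool [118.4  57.7 245.8]
scene gauge 0.89 [ 507.5 -303.6  175.7] rel [  3.7  -1.2 -73.8] tool [ 2.7 -0.9 73.8]
scene gauge 0.89 [ 384.4 -297.8    1.2] rel [-119.4    4.6 -248.3] tool [-27.9 123.7 244.7]
scene gauge_stand 0.63 [ 512.6 -301.8    4.5] rel [   8.8    0.6 -245. ] tool [  3.7  -0.6 245.2]
```

View pics/wrist5.png

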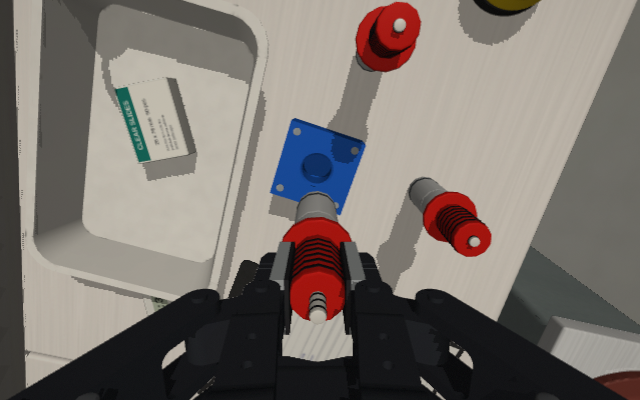

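The wrist view shows the empty hole at (317,167), right in line with the gauge axis (column 317), and the rod still out. A 2 mm shift along x is needed, then down.

```bash
python3 -m crank '[[0,[2,0,0],0],[0,[0,0,30],0],[0,[0,0,35],0],[0,[0,0,30],0],[0,[0,0,18],0],[0,[0,0,10],0],[0,[0,0,0],0]]'|grep -E "pos|contact|clock";python3 -m crank '[[0,[0,0,5],0],[0,[0,0,5],0],[0,[0,0,0],0]]'|grep -E "pos|contact";python3 -m crank '[[0,[0,0,5],0],[0,[0,0,5],0],[0,[0,0,0],0]]'|grep -E "pos|contact"
```

```text
clock: 29.95
tool_pos: [507.9, -303.8, 126.5]
contact_force: [0.6, -0.2, -2.1]
tool_pos: [508.3, -303.5, 116.7]
contact_force: [0.1, 0.5, -2.2]
tool_pos: [508.4, -303.3, 106.3]
contact_force: [-0.2, 0.3, -1.8]
```

Inside the hole without contact (mouth about 28 mm). Going on down.

```bash
python3 -m crank '[[0,[0,0,5],0],[0,[0,0,5],0],[0,[0,0,4],0],[0,[0,0,0],0]]'|grep -E "pos|contact|clock";python3 -m crank '[[0,[0,0,2.5],0],[0,[0,0,2],0],[0,[0,0,0],0]]'|grep -E "pos|contact"
```

```text
clock: 31.2
tool_pos: [508.9, -303.1, 92.4]
contact_force: [1.1, 0.5, -1.3]
tool_pos: [509.2, -303.2, 88.2]
contact_force: [0.2, 0.5, -1.4]
```

```bash
python3 -m crank '[[0,[0,0,1.5],0],[0,[0,0,0],0]]'|grep -E "pos|contact|clock";python3 -m crank '[[0,[0,0,1],0],[0,[0,0,0],0]]'|grep -E "pos|contact"
```

```text
clock: 31.82
tool_pos: [509.2, -303.1, 86.7]
contact_force: [0.7, -0.2, -1.5]
tool_pos: [509.5, -303.4, 86.5]
contact_force: [-2.1, -0.1, 4.8]
```

```bash
python3 -m crank '[[27,[0,0,-0.3],0],[32,[0,0,0],0],[45,[0,0,0],0],[60,[0,0,0],0],[60,[0,0,0],0],[60,[0,0,0],0],[60,[0,0,-15],0],[60,[0,0,-30],0],[60,[0,0,-45],0],[60,[0,0,-45],0],[60,[0,0,-20],0],[60,[0,0,0],0],[60,[0,0,0],0]]'
python3 - <<'E'
from h import *
np.set_printoptions(precision=1,suppress=True)
for c in("wrist","top","scene"):
  p=read_camera(c); save(p,c+"6")
  for l in("gauge","gauge_grip","gauge_stand","beaker","bottle"):
    for d in tip_of(p,l)[:4]: print(c,l,round(d["confidence"],2),world(p,d["at"]))
E
```

```text
clock: 33.7
tool_pos: [504.2, -305.3, 240.6]
tcp_rot: [-2.424, 1.948, -0.021]
contact_force: [-0.0, -0.9, -1.0]
grip_width: 51.1
grasp_force: 0.0
wrist gauge 0.77 [ 514.3 -303.5    9. ]
wrist gauge 0.77 [ 479.7 -426.     3.1]
wrist gauge 0.61 [ 379.3 -297.5    1.2]
wrist gauge_grip 0.87 [ 511.6 -302.1  102.5]
wrist gauge_grip 0.61 [ 480.  -424.8  125.4]
wrist gauge_grip 0.56 [ 386.5 -299.8  130. ]
wrist gauge_stand 0.87 [ 508.5 -298.5   -4.2]
wrist gauge_stand 0.54 [ 513.7 -304.7    9.8]
wrist beaker 0.6 [703.2  22.8  -0.9]
top gauge 0.54 [ 510.8 -299.1   10.4]
top gauge_grip 0.56 [ 511.8 -306.7  106.6]
top gauge_grip 0.28 [700.3  19.1   0.9]
top gauge_stand 0.76 [ 511.8 -301.3    2.4]
top bottle 0.7 [698.8  20.9  -0.1]
top bottle 0.48 [694.8 319.4   1.4]
scene gauge 0.76 [ 512.6 -305.2   12. ]
scene gauge 0.69 [ 480.  -421.2    0.4]
scene gauge 0.5 [ 384.7 -298.4    1.7]
scene gauge 0.17 [515.9 227.3  78.3]
scene gauge_grip 0.94 [ 488.1 -425.5  127.3]
scene gauge_grip 0.76 [ 514.6 -307.1  105. ]
scene gauge_grip 0.61 [ 385.  -298.3  129.1]
scene gauge_stand 0.57 [ 512.6 -302.2    2.5]
scene beaker 0.8 [706.7  20.1   0.8]
scene beaker 0.55 [516.7 225.7   4.8]
scene bottle 0.22 [ 518.5 -304.8  107.5]
```

View pics/wrist6.png

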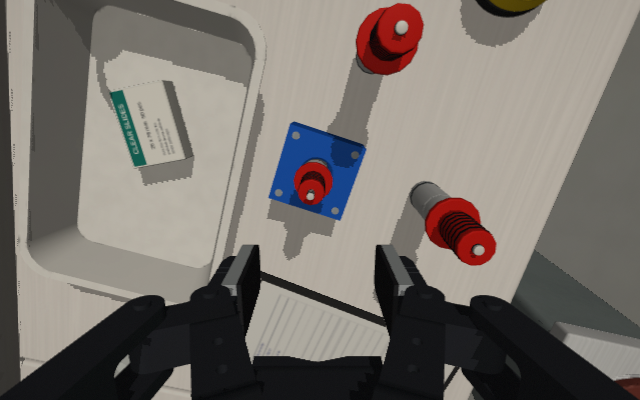

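The gauge stands upright in the stand at (313,180), released, with its rod out at (310,195) and casting a rod shadow. The robot is clear of everything.

```bash
python3 -c "
from rig import job
print(job.hand_in())"
```

```text
the job is handed in; nothing more can be done
None
```

I pressed the gauge on the valve at about 15 N for over 2 s, put it back upright in the blue stand with its rod out, released it and handed the job in at about 34 s; hand-in gave no verdict.

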